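Clamp the relay-lens barrel in the V-block beside the microscope

TASK

Take the thicker of the two lens barrels out of the rack by its flange, set it down on a free spot of the desk and take it again by its plain body. Lower it gently into the V-block so that it lies seated in the V with its flange inside the block's pocket (swing the strap out of the way first if it hangs over the V), then swing the strap over and press it down flat onto the barrel. Leave the thinner barrel in the rack and the other things on the desk where they are.

Things in the scene. Friction and masses are not known exactly. Their poses are not given: they have to be found in the camera images.
- barrel: Thick lens barrel, loose, aluminium, 0.15 kg: round body 24 mm dia, octagonal flange 34 mm across flats on one end. Origin on its axis at mid length, x along the axis to the flange: plain end x=-65, body to +51, flange +51..+65 mm. Starts level in a rack channel, two flats upright. On the desk it lies on a flange flat and its plain end (2.5 deg nose down) and does not roll away.
- barrel_flange (a point): Centre of the thick barrel's flange, on its axis, 58 mm from the barrel's origin.
- barrel_thin: The thinner lens barrel, loose, same material and lengths, but body 18 mm in diameter and flange 28 mm across flats. Origin and axes as for the thick one. It lies in the rack's other channel and must stay there.
- rack: Fixed grey plastic block, origin at its underside: x=-55..+37, y=-56..+56 mm, 44 high. Two open-topped channels along x, 27 mm wide, at y=-33 and +33, floor at z=18; either may hold either barrel (origin at x=0, axis z=30 thick, 27 thin). The bodies lie sunk below the rim; only the flanges and 14 mm of body stand out beyond the +x face, free for fingers on both sides.
- vblock: Fixed steel V-block, origin at underside. Base plate x=-28..65, y=-42..42, z 0..10 mm. 90 deg V along x from -22 to 36, tops z=42, 52 wide. Flange pocket at +x: x=36 to back wall 59, 46 wide between cheeks 61 high, 6 thick; no room for fingers there. A seated thick barrel has its axis at y=0, z=44 and juts out 53 mm at -x over the desk, free to grip. Strap lugs y=-40..-24, 64 high.
- vblock_seat (a point): The point of the V-block's frame (x = -10.5, y = 0, z = 44 mm; axes as the V-block's) where the origin of a properly seated thick barrel lies, its x axis along the block's +x; the barrel has about 4.5 mm of play along x each way.
- strap (a joint): Clamp strap angle (rad) about a level axis along the V-block's x through x=14, y=-32, z=58 mm. 0: level, flat on a seated thick barrel (-0.12 with none); 1.57 upright; 1.95 back stop. Starts anywhere from 0.45 to 1.9; a barrel passes above about 1.6. The hinge is stiff (0.045 N m) and stays put. Steel plate 18 mm wide (along x), 5 thick, reaching 89 mm from the hinge.
- strap_tab (a point): Grip point of the strap, in the middle of its free end, 78 mm from the hinge axis; at angle 0 it lies at x = 14, y = +46, z = 58.5 mm in the V-block's frame and it rises from +y over the hinge to -y as the angle grows. It can be pinched across the 18 mm width.
- microscope: The fixed tall microscope at the right of the work (foot, round stage 0.24 m across, head 0.5 m high); origin under its foot. Keep the arm away from it: draw the gripper back towards the base before swinging round past it, and stay 0.2 m to its left.
- can: Bystander: loose screw-top can, 36 mm in diameter, 62 mm high, standing between rack and V-block. Origin at the centre of its underside.
- oil_bottle: Bystander: loose small dropper bottle, 32 mm in diameter, 70 mm high, at the back. Origin at the centre of its underside.
- rock: Bystander: loose rock sample, 36 x 53 x 26 mm, at the back. Origin at the centre of its underside.
- petri_dish: Bystander: loose clear dish, 63 mm in diameter, 13 mm high, at the back right. Origin at the centre of its underside.
- eraser: Bystander: loose eraser, 21 x 46 x 13 mm, near the front edge. Origin at the centre of its underside.
- usb_stick: Bystander: loose memory stick, 18 x 54 x 9 mm, near the front edge. Origin at the centre of its underside.

How it is judged (in metres and radians):
On the way, in this order (a step that is already met when the one before it is completed fails the run):
1. the thick barrel has been set down on the desk and let go (height (world z) of barrel below 0.021 m and contact force between the fingers and barrel below 0.2 N and linear speed of barrel below 0.05 m/s), for 0.1 s.
2. the thick barrel is seated in the V with its flange in the pocket while the strap is still swung up (above 0.5 rad) (x of barrel_flange in the frame of vblock_seat between 0.051 and 0.065 m and y of barrel in the frame of vblock_seat between -0.003 and 0.003 m and z of barrel in the frame of vblock_seat between -0.003 and 0.003 m and angle between the x axis of barrel and the x axis of vblock, either way round below 0.05 rad and value of joint strap above 0.5 rad), for 0.2 s.
At the end, for the whole second after the job is handed in: Thick barrel seated in the V: axis within 3 mm sideways and in height, 0.05 rad in direction; flange in the pocket (within 7 mm of mid place along x); strap down on it (within 0.06 rad of 0); all still and released; thin barrel in the rack (x of barrel_flange in the frame of vblock_seat between 0.051 and 0.065 m and y of barrel in the frame of vblock_seat between -0.003 and 0.003 m and z of barrel in the frame of vblock_seat between -0.003 and 0.003 m and angle between the x axis of barrel and the x axis of vblock, either way round below 0.05 rad and value of joint strap between -0.06 and 0.06 rad and linear speed of barrel below 0.02 m/s and distance between barrel_thin and rack below 0.06 m); the robot touches nothing.
It fails at once if the barrel is dropped into the block (faster than 0.35 m/s as it comes within 25 mm of its seat) (horizontal distance between barrel and vblock_seat below 0.03 m and z of barrel in the frame of vblock_seat below 0.025 m and linear speed of barrel above 0.35 m/s).
It fails at once if the thin barrel is moved by more than 20 mm (distance of barrel_thin from where it was at the start of the episode above 0.02 m).
It fails at once if a bystander (can, bottle, rock, dish, eraser or memory stick) is moved by more than 30 mm (distance of any of can, oil_bottle, rock, petri_dish, eraser, usb_stick from where it was at the start of the episode above 0.03 m).
It also fails if it takes over 72 s, if anything falls off the work surface, if the arm or the gripper's body presses on something with over 40 N, if the wrist force passes 120 N, or if a joint passes its speed limit or range.

ROBOT

A 6-joint arm with a two-finger parallel gripper is mounted at the origin on a cart in front of the work surface, level with it; the furniture and walls round the work are solid. World frame = base frame: x ahead of the robot, y to its left, z up, the work surface at z = 0. Lengths are in mm, angles in degrees, forces in N, time in s.
With the tool pointing down it reaches from about 300 to 850 mm from the base axis. Payload 4.2 kg.
Tool frame: the origin (TCP) lies at the very end of the fingers, on their centre line; the grasp point (between the pads) lies 19 mm behind it (env.tcp_to_grasp is the distance from the TCP to the grasp point, in mm); z points along the fingers, y is the line along which they close (so a half turn about z gives the same grasp; the last joint's range is limited). The gripper opens to 91 mm and grips with 3 to 60 N. Pads are 32 mm wide; open, the fingers measure 118 mm over their backs; the gripper's body (76 mm by 178 mm) begins 60 mm behind the grasp point.
Start: joints at [-68.411, 18.312, 89.639, -0, 72.044, -1.146], TCP at [222.224, -530.339, 213.976] pointing down, gripper open.
Joint ranges: [-177.97, 177.97], [-48.28, 115.42], [12.27, 149.76], [-77.06, 257.06], [2.81, 150.46], [-146.56, 146.56]. Speed limits (degrees/s): [147.25, 147.25, 180, 180, 180, 180].

INTERFACE

Orientations are given as [roll, pitch, yaw] about the fixed x, y, z axes, in that order (R = Rz(yaw) Ry(pitch) Rx(roll)).
In Python, from workcell import env gives the robot as it stands.
- The arm moves only by the tool move_arm, never from a script. Its argument "plan" is a list of rows, each a list of 3 entries, a list of its own where there are three numbers: the shift along the world's x, y, z in cm, then the turn about the world's z in degrees, then the closure, from 0 (fully open) to 1 (shut). In form: [[[x, y, z], turn, claw], ...]. A call has 1 to 5 rows; each row shifts and turns the commanded pose from where the row before left it; what a row does not reach is not made up. A row lasts 1/10 s, in which the tool goes at most 50 mm and 8.59 degrees, less where a joint would pass 70% of its speed; a pose out of reach is approached as far as the arm can. A call is refused whole if a number of a shift passes 5 or a number of a turn 8.59, either way. A call with a gripper value outside its range is refused whole. The fingers move at their own pace and stop on an object; "squeeze" is the grip in N (left out, the last holds). Time passes only in rows, so rows that do not move let the fingers close. It gives the time, the measured TCP pose, the force, the opening and the grip force at its end, in the units of the state.
- env.state(): the state, without advancing time (a new reading comes with each control period).
- env.grab_frame(name): name is "scene" or "top" or "wrist"; returns a dict with "frame" (420x560x3 uint8, red, green, blue), "z_map" (420x560 float32, mm along the optical axis (not along the pixel's ray), 0 where there is no reading), "fovy" (degrees; the focal length in pixels is half the picture's height over the tangent of half this angle, whatever the lens; pixels are square), "cx", "cy" (the principal point, pixels), "position" and "orientation" of the camera in the world. Camera axes: x right, y down, z forward; pixel columns grow to the right and rows downward; lengths in mm; the calibration is good to about 2 mm. The wrist camera is an equidistant fisheye: a pixel r from the principal point sees the ray r / f radians off the axis. A picture is of the moment at which its call begins.
- env.job_done(): hands the job in; it is judged then, once.
Trained networks look in a picture, given as the dict that the camera call returned (one of the last four; its "shot" number tells which), for a name from the list of things; names that differ only in an ending like _2 or _b are one class to them, and where a whole thing is asked for, a point or a joint stands for the part that bears it (a point fixed in the world has none). Each returns a list of dicts, best first, with "score" (0 to 1); they miss things now and then, are a little off and sometimes report something else, mostly with a low value. They report only what shows in the picture. A call takes as long as a camera call.
- env.search_frame(picture, label): "point" ([column, row] in pixels, amid what is visible of it).
- env.landmark_of(picture, label): "point" ([column, row] in pixels: a listed point, or the origin of a listed thing).
The state is a dict: "time_s": time; "qpos": joint angles; "qvel": joint speeds; "effort": joint torques, N m; "ee_pos": TCP position; "ee_rot": TCP orientation; "force": force on the tool from outside, world axes, zero at the start; "torque": the same for the moment, N m; "gripper_width": finger opening in mm; "gripper_force": force on a finger pad.
Only numpy, scipy, OpenCV 4.12 (cv2) and the standard library are available. Lean on these libraries where they do the work, as an engineer would, in place of code of your own. Each camera call takes 0.05 s, during which the arm holds its last target. There are 200 camera calls.

## Working session

There is one attempt and no reset: what is moved stays moved. The work goes in short steps, Python scripts to look and compute and a tool call to move; the robot and the scene stay as the last step left them, time stands still between calls to the robot, and variables do not carry over. Pictures are saved under pics/ and viewed, at most 10 in all, crops included, and the job is handed in when it is done.

Besides the shell and the picture viewer there is one more tool, called after "Request:" by a JSON object that holds its "method" and its "body". move_arm: Moves the arm, as the interface text tells. Its arguments: {"type":"object","properties":{"plan":{"type":"array","items":{"type":"array"}},"squeeze":{"type":"number"}},"required":["plan"]}

```bash
mkdir -p pics; ls; cat > h.py <<'E'
import numpy as np,cv2
from scipy.spatial.transform import Rotation as R
from workcell import env
def Rm(o):
    o=np.array(o,float)
    return o if o.shape==(3,3) else R.from_euler('xyz',o,degrees=True).as_matrix()
def foc(p): return 210/np.tan(np.radians(p['fovy'])/2)
def world(p,uv,z=None,d=None,fish=False):
    f=foc(p);x=(uv[0]-p['cx']);y=(uv[1]-p['cy'])
    if fish:
        r=np.hypot(x,y);t=r/f;v=np.array([x/r*np.tan(t),y/r*np.tan(t),1]) if r>0 else np.array([0,0,1.])
    else: v=np.array([x/f,y/f,1])
    M=Rm(p['orientation']);o=np.array(p['position'])
    if d is None:
        if z is None: d=float(p['z_map'][int(round(uv[1])),int(round(uv[0]))])
        else:
            w=M@v; d=(z-o[2])/w[2]
    return o+M@v*d
def cloud(p,fish=False):
    f=foc(p);v,u=np.mgrid[0:420,0:560].astype(float);x=u-p['cx'];y=v-p['cy'];d=p['z_map']
    if fish:
        r=np.hypot(x,y)+1e-9;k=np.tan(np.minimum(r/f,1.5))/r
    else: k=1/f
    P=np.stack([x*k*d,y*k*d,d],-1)
    return P@Rm(p['orientation']).T+np.array(p['position'])
def save(p,n): cv2.imwrite('pics/'+n,p['frame'][:,:,::-1])
E
python3 - <<'E'
from h import *
print(env.state()['ee_rot'])
for c in ['top','scene']:
    p=env.grab_frame(c);save(p,c+'0.png');print(c,p['fovy'],p['position'],p['orientation'])
    for n in ['barrel','barrel_flange','barrel_thin','rack','vblock','vblock_seat','strap_tab','can','oil_bottle','rock','petri_dish','eraser','usb_stick','microscope']:
        r=env.landmark_of(p,n)[:2]
        print(n,[(np.round(q['point']),round(q['score'],2),np.round(world(p,q['point']))) for q in r])
E
```

```text
pics
[-1.79901365e+02 -2.25726839e-03  2.27329921e+01]
top 53.742344340209854 [ 314.66368461  -38.83942861 1090.65063517] [-167.29035166    0.29642241  -87.62689464]
barrel [(array([292., 202.]), 0.96, array([558., -52.,  41.]))]
barrel_flange [(array([296., 179.]), 0.63, array([621., -58.,  48.]))]
barrel_thin [(array([315., 207.]), 0.75, array([ 550., -112.,   37.])), (array([302., 207.]), 0.43, array([546., -76.,  46.]))]
rack [(array([303., 208.]), 0.66, array([544., -80.,  46.])), (array([285., 279.]), 0.32, array([362., -40.,   9.]))]
vblock [(array([198., 212.]), 0.76, array([523., 191.,  40.]))]
vblock_seat [(array([192., 212.]), 0.77, array([523., 207.,  33.]))]
strap_tab [(array([184., 199.]), 0.7, array([533., 206., 136.]))]
can [(array([240., 239.]), 0.62, array([454.,  76.,  61.]))]
oil_bottle [(array([193., 142.]), 0.7, array([715., 220.,  40.]))]
rock [(array([256., 151.]), 0.6, array([703.,  53.,  19.]))]
petri_dish [(array([309., 151.]), 0.95, array([715., -95.,   0.])), (array([297., 178.]), 0.35, array([622., -63.,  46.]))]
eraser [(array([200., 269.]), 0.58, array
[... 613 characters left out ...]
(array([228., 269.]), 0.68, array([535., 192.,  37.]))]
strap_tab [(array([215., 238.]), 0.59, array([544., 208., 131.]))]
can [(array([293., 275.]), 0.72, array([441.,  92.,  15.]))]
oil_bottle [(array([167., 247.]), 0.77, array([715., 230.,   7.])), (array([284., 322.]), 0.53, array([368., 191.,  13.]))]
rock [(array([234., 219.]), 0.46, array([690.,  49.,  -0.]))]
petri_dish [(array([271., 188.]), 0.64, array([ 720., -108.,   -2.])), (array([232., 271.]), 0.48, array([524., 191.,  38.]))]
eraser [(array([286., 323.]), 0.71, array([367., 187.,   7.])), (array([319., 202.]), 0.17, array([ 558., -120.,   31.]))]
usb_stick [(array([356., 269.]), 0.61, array([360., -25.,   7.]))]
microscope []
```

```bash
python3 - <<'E'
from h import *
a=cv2.imread('pics/top0.png')[120:300,150:370]
cv2.imwrite('pics/topc.png',cv2.resize(a,None,fx=3.5,fy=3.3,interpolation=cv2.INTER_CUBIC))
a=cv2.imread('pics/scene0.png')[160:350,130:390]
cv2.imwrite('pics/scc.png',cv2.resize(a,None,fx=3,fy=3,interpolation=cv2.INTER_CUBIC))
p=env.grab_frame('top');P=cloud(p).reshape(-1,3);np.save('top.npy',P)
p=env.grab_frame('scene');P2=cloud(p).reshape(-1,3)
def rect(n,Q):
    if len(Q)<8: print(n,len(Q));return
    print(n,len(Q),cv2.minAreaRect(Q[:,:2].astype(np.float32)),Q[:,2].mean().round(1))
def box(P,x0,x1,y0,y1,z0,z1): return P[(P[:,0]>x0)&(P[:,0]<x1)&(P[:,1]>y0)&(P[:,1]<y1)&(P[:,2]>z0)&(P[:,2]<z1)]
for P in (P,P2):
    rect('desk',box(P,420,440,-50,0,-20,20))
    rect('racktop',box(P,480,610,-170,10,41,48))
    rect('rack all',box(P,480,660,-170,10,25,60))
    rect('vb all',box(P,440,640,130,290,7,80))
    rect('vb base',box(P,440,640,130,290,7,14))
    rect('strap',box(P,440,640,130,290,75,200))
    Q=box(P,440,640,130,290,75,200);print(Q[::max(1,len(Q)//12)].round())
E
```

```text
desk 142 ((430.08203125, -25.05837631225586), (48.64126968383789, 19.31563949584961), 88.94456481933594) -1.1
racktop 896 ((553.783447265625, -79.20335388183594), (119.9129409790039, 112.14521789550781), 89.9902572631836) 44.1
rack all 1679 ((558.7738647460938, -81.111572265625), (112.08436584472656, 131.74404907226562), 82.10466003417969) 40.8
vb all 1061 ((546.657958984375, 209.59683227539062), (94.6825180053711, 84.69313049316406), 15.578131675720215) 32.6
vb base 320 ((545.9405517578125, 209.344970703125), (93.55154418945312, 84.6720199584961), 15.861320495605469) 10.7
strap 136 ((545.1677856445312, 196.558837890625), (18.167007446289062, 31.869285583496094), 15.640564918518066) 112.7
[[549. 213. 144.]
 [552. 201. 123.]
 [554. 195. 105.]
 [551. 195. 107.]
 [544. 202. 126.]
 [555. 185.  83.]
 [545. 196. 112.]
 [535. 205. 140.]
 [546. 189.  98.]
 [538. 198. 120.]
 [550. 181.  75.]
 [544. 183.  88.]
 [540. 186.  83.]]
desk 135 ((430.0729675292969, -25.00844383239746), (49.199058532714844, 19.585126876831055), 89.95271301269531) -1.9
racktop 634 ((554.0018310546875, -78.47154998779297), (119.69902038574219, 110.27352142333984), 88.76422119140625) 43.2
rack all 1563 ((560.209716796875, -81.23057556152344), (115.47418975830078, 133.0738983154297), 82.25707244873047) 38.6
vb all 1949 ((548.4361572265625, 209.39987182617188), (95.12588500976562, 86.03677368164062), 15.80207347869873) 31.8
vb base 475 ((548.2755737304688, 209.27212524414062), (94.2203369140625, 86.4438247680664), 15.411924362182617) 9.9
strap 135 ((546.535400390625, 197.3258819580078), (19.267372131347656, 30.632814407348633), 16.068098068237305) 112.0
[[550. 211. 141.]
 [540. 209. 141.]
 [551. 209. 129.]
 [540. 208. 133.]
 [537. 201. 127.]
 [544. 204. 120.]
 [538. 196. 115.]
 [548. 197. 104.]
 [539. 194. 105.]
 [550. 195.  93.]
 [541. 191.  94.]
 [555. 190.  78.]
 [541. 184.  80.]]
```

View pics/topc.png

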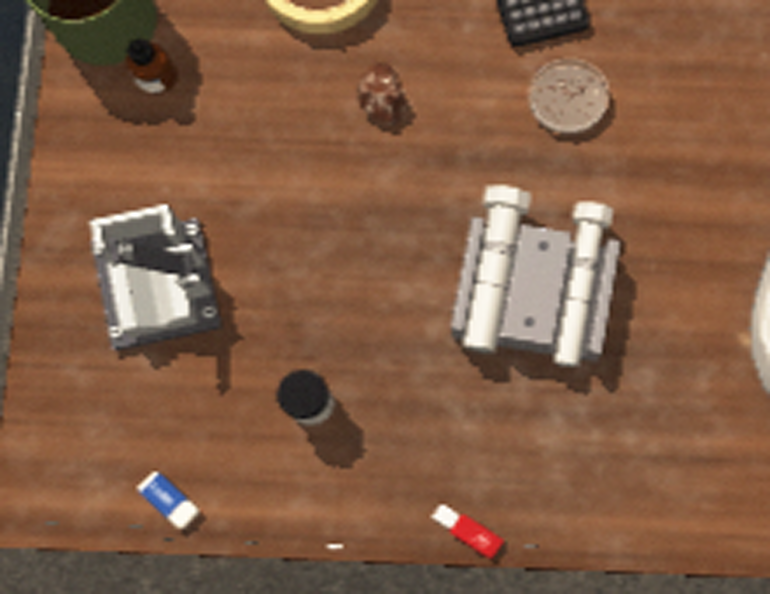

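View pics/scc.png

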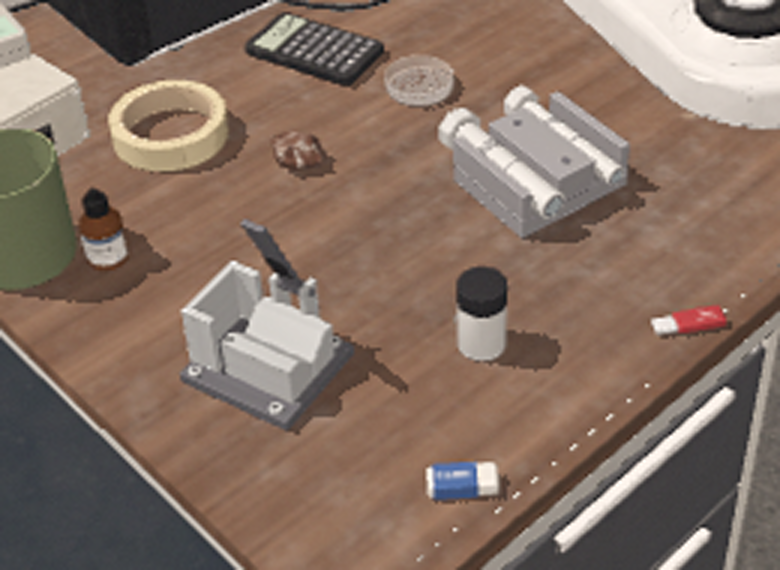

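```bash
python3 - <<'E'
from h import *
P=np.load('top.npy')
Q=P[(P[:,2]>40)&(P[:,1]<-170)&(P[:,0]>150)]
print(len(Q),Q.min(0),Q.max(0))
for y in range(-500,-170,40):
    s=Q[(Q[:,1]>y)&(Q[:,1]<y+40)]
    if len(s):print(y,s.min(0).round(),s.max(0).round())
F=P[(P[:,0]>590)&(P[:,0]<650)&(P[:,1]>-90)&(P[:,1]<-25)&(P[:,2]>44)];print(len(F),F.mean(0),F.min(0),F.max(0),cv2.minAreaRect(F[:,:2].astype(np.float32)))
E
```

```text
37220 [ 152.78377048 -773.35666298   40.00934251] [1109.84032202 -170.02599843  657.80212356]
-500 [ 153. -500.   41.] [1106. -460.  396.]
-460 [ 158. -460.   41.] [1034. -420.  392.]
-420 [ 495. -420.   41.] [ 990. -380.  393.]
-380 [ 196. -380.   40.] [ 908. -340.  635.]
-340 [ 376. -340.   40.] [ 901. -300.  658.]
-300 [ 392. -300.   40.] [ 903. -260.  606.]
-260 [ 393. -260.   40.] [ 906. -220.  492.]
-220 [ 900. -220.   40.] [ 907. -180.  376.]
-180 [ 901. -180.   44.] [ 907. -170.  369.]
76 [609.53175274 -55.94779744  46.16202015] [590.47950041 -89.19023817  44.00755637] [628.36468408 -29.14921235  52.66903584] ((609.520263671875, -59.833251953125), (60.001346588134766, 37.218719482421875), 87.8292236328125)
```

Request:
{"method": "move_arm", "body": {"plan": [[[-2,4.5,0],0,0],[[-2,4.5,0],0,0],[[-2,4.5,0],0,0],[[-2,4.5,0],0,0],[[-1,3,0],0,0]]}}

```text
time_s: 2.1
ee_pos: [130.8, -317.1, 213.7]
ee_rot: [-179.9, 0.0, 22.7]
force: [1.0, -0.9, 0.9]
gripper_width: 91.2
gripper_force: 0.0
```

Request:
{"method": "move_arm", "body": {"plan": [[[3,4,0],-6,0.3],[[3,4,0],-6,0.3],[[3,4,0],-6,0.3],[[3,4,0],-6,0.3],[[3,4,0],-6,0.3]]}}

```text
time_s: 2.6
ee_pos: [263.1, -149.6, 214.5]
ee_rot: [179.9, -0.1, -3.1]
force: [2.0, -1.6, 0.3]
gripper_width: 64.0
gripper_force: 0.0
```

Request:
{"method": "move_arm", "body": {"plan": [[[3,4,0],0,0.3],[[3.5,3,0],0,0.3],[[5,0,0],0,0.3],[[5,0,0],0,0.3],[[5,0,0],0,0.3]]}}

```text
time_s: 3.1
ee_pos: [479.5, -80.1, 214.2]
ee_rot: [180.0, -0.0, -2.8]
force: [-1.0, -0.3, -0.6]
gripper_width: 63.8
gripper_force: 0.0
```

Request:
{"method": "move_arm", "body": {"plan": [[[5,0,0],0,0.3],[[3,0,0],0,0.3],[[0,0,0],0,0.45],[[0,0,0],0,0.45]]}}

```text
time_s: 3.5
ee_pos: [557.1, -80.8, 213.4]
ee_rot: [-180.0, 0.1, -2.8]
force: [-0.7, -0.4, -0.0]
gripper_width: 51.9
gripper_force: 0.0
```

```bash
python3 - <<'E'
from h import *
s=env.state();print(s['ee_pos'],s['ee_rot'],s['qpos'])
p=env.grab_frame('wrist');save(p,'w1.png');print(p['fovy'],p['position'],p['orientation'])
C=cloud(p,True);np.save('w1.npy',C)
for n in ['barrel','barrel_flange','barrel_thin','rack']:
    print(n,[(np.round(q['point']),round(q['score'],2),np.round(world(p,q['point'],fish=True))) for q in env.landmark_of(p,n)[:2]])
E
```

```text
[557.13508568 -80.79605159 213.39075794] [-1.79998434e+02  1.11400791e-01 -2.84282655e+00] [-9.41536351e+00  1.73071957e+01  9.11986327e+01 -1.17982022e-02
  7.16050198e+01  8.34311985e+01]
65.70646984690485 [625.08337232 -85.22794731 384.16457338] [ 1.65748143e+02  1.80427456e-02 -9.28519115e+01]
barrel [(array([255., 182.]), 0.85, array([567., -56.,  41.]))]
barrel_flange [(array([253., 132.]), 0.61, array([621., -57.,  47.]))]
barrel_thin [(array([311., 187.]), 0.96, array([ 558., -116.,   36.])), (array([172.,  62.]), 0.47, array([710.,  33.,  25.]))]
rack [(array([281., 182.]), 0.72, array([566., -83.,  44.]))]
```

View pics/w1.png

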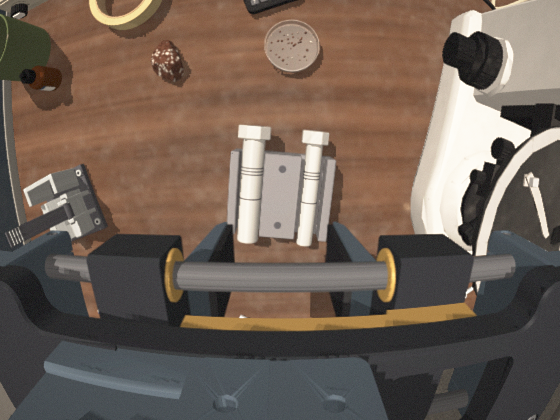

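```bash
python3 - <<'E'
from h import *
C=np.load('w1.npy');im=cv2.imread('pics/w1.png');g=im.min(2)
print('desk',np.median(C[150:180,200:215,2]),'rack',C[160:200,275:290].reshape(-1,3).mean(0))
for r in range(122,246,6):
    c=np.where(g[r,225:278]>195)[0]+225
    c2=np.where(g[r,290:335]>195)[0]+290
    if len(c)and len(c2):print(r,c.min(),c.max(),C[r,c.min()].round(1),C[r,c.max()].round(1),'|',C[r,c2.min()].round(1),C[r,c2.max()].round(1))
E
```

```text
desk -1.0503420183483456 rack [569.32399063 -84.82452863  45.32751411]
134 239 260 [619.7 -41.8  39.4] [618.4 -64.5  47.2] | [ 615.9 -109.8   31.4] [ 615.4 -129.2   41.4]
140 248 253 [612.7 -51.1  40.7] [612.5 -56.5  42.1] | [ 609.5 -109.4   33.7] [ 609.1 -127.9   41. ]
146 244 259 [606.4 -46.   36. ] [605.6 -62.2  38.9] | [ 602.6 -114.7   31.9] [ 602.7 -119.8   35.4]
152 243 258 [600.1 -44.6  36.9] [599.4 -61.   41.4] | [ 596.1 -113.4   31.1] [ 595.9 -125.    35.1]
158 243 257 [593.6 -44.2  37.3] [593.  -59.5  40.5] | [ 589.4 -112.1   29.8] [ 589.4 -124.8   35. ]
164 243 257 [587.1 -43.7  37. ] [586.5 -59.   39.5] | [ 583.  -111.8   31.7] [ 582.8 -123.6   34.2]
170 246 256 [580.9 -46.9  40.5] [580.2 -57.6  40.1] | [ 576.5 -110.4   31.9] [ 576.3 -123.3   34.6]
176 242 255 [574.1 -41.8  37.3] [573.7 -56.1  39.5] | [ 569.9 -109.1   32. ] [ 570.2 -112.2   34.6]
182 242 255 [567.6 -41.3  37.3] [567.5 -55.8  41.3] | [ 563.4 -108.8   32.9] [ 563.3 -120.6   35.6]
188 241 255 [560.9 -39.6  36.9] [560.9 -55.3  41. ] | [ 556.3 -107.6   30.9] [ 556.6 -119.4   35. ]
194 241 255 [554.5 -39.3  38.
[... 167 characters left out ...]
.7]
206 240 253 [540.6 -36.9  36.1] [540.6 -51.7  39.3] | [ 535.9 -104.6   30.9] [ 536.4 -116.6   35.1]
212 240 253 [533.8 -36.4  36.4] [534.3 -51.3  40.9] | [ 529.3 -104.3   32.2] [ 529.3 -116.5   34.4]
218 239 252 [527.3 -34.9  37.9] [527.8 -49.8  41.9] | [ 522.1 -103.    31.3] [ 522.5 -115.2   35. ]
224 239 252 [520.4 -34.3  38. ] [520.8 -49.3  41.5] | [ 515.6 -102.7   33.2] [ 515.5 -113.9   35. ]
230 239 251 [513.2 -33.6  37.5] [513.8 -47.7  41.3] | [ 507.3 -100.3   29.4] [ 508.9 -112.5   36.3]
236 238 251 [505.6 -31.6  36.1] [506.2 -46.9  39.8] | [ 500.9 -100.    32. ] [ 501.1 -112.4   34.5]
242 243 249 [499.5 -37.3  40.1] [500.  -44.4  42.2] | [493.4 -98.6  31.4] [ 494.7 -111.    36.7]
```

Request:
{"method": "move_arm", "body": {"plan": [[[3.3,1.2,0],-5,0.45],[[3.3,1.2,0],0,0.45],[[0,0,-4],0,0.45],[[0,0,-4],0,0.45],[[0,0,-3],0,0.45]], "squeeze": 45}}

```text
time_s: 4.25
ee_pos: [622.1, -56.8, 102.2]
ee_rot: [180.0, 0.1, -7.9]
force: [-0.6, -0.9, -0.3]
gripper_width: 49.8
gripper_force: 0.0
```

```bash
python3 - <<'E'
from h import *
s=env.state();print(s['ee_pos'],s['ee_rot'])
p=env.grab_frame('wrist');save(p,'w2.png')
for n in ['barrel','barrel_flange','barrel_thin']:
    print(n,[(np.round(q['point']),round(q['score'],2),np.round(world(p,q['point'],fish=True))) for q in env.landmark_of(p,n)[:2]])
E
```

```text
[622.06641061 -56.78349117 102.23794026] [ 1.79986935e+02  1.07822404e-01 -7.85751084e+00]
barrel [(array([284., 280.]), 0.65, array([652., -63., 198.]))]
barrel_flange [(array([278., 217.]), 0.9, array([626., -57.,  48.])), (array([ 12., 149.]), 0.59, array([724., 209.,  12.]))]
barrel_thin []
```

View pics/w2.png

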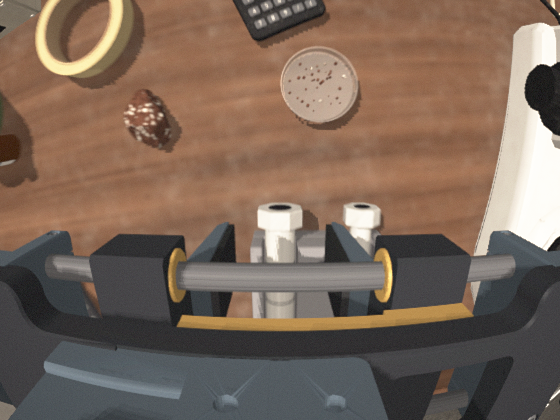

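Request:
{"method": "move_arm", "body": {"plan": [[[0,0,-4],0,0.45],[[0.1,0,-3],0,0.45],[[0,0,-2],0,0.45],[[0,0,0],0,0.45],[[0,0,0],0,0.7]], "squeeze": 45}}

```text
time_s: 4.95
ee_pos: [626.2, -57.2, 16.4]
ee_rot: [-180.0, -0.2, -7.9]
force: [1.0, -0.1, 0.1]
gripper_width: 44.5
gripper_force: 0.0
```

Request:
{"method": "move_arm", "body": {"plan": [[[0,0,0],0,1],[[0,0,0],0,1],[[0,0,0],0,1],[[0,0,0],0,1],[[0,0,0],0,1]]}}

```text
time_s: 5.45
ee_pos: [626.4, -57.2, 16.1]
ee_rot: [180.0, -0.3, -7.9]
force: [0.8, -0.8, 7.5]
gripper_width: 33.3
gripper_force: 45.0
```

Request:
{"method": "move_arm", "body": {"plan": [[[0,0,1],0,1],[[0,0,2],0,1],[[0,0,2],0,1],[[0,0,2],0,1],[[0,0,0],0,1]]}}

```text
time_s: 5.95
ee_pos: [626.1, -57.0, 87.1]
ee_rot: [-180.0, -0.3, -7.9]
force: [0.2, -0.5, -0.7]
gripper_width: 33.4
gripper_force: 45.0
```

```bash
python3 - <<'E'
from h import *
p=env.grab_frame('scene');
a=p['frame'][130:330,150:400,::-1]
cv2.imwrite('pics/s2.png',cv2.resize(a,None,fx=3,fy=3))
E
```

```text
(no output)
```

View pics/s2.png

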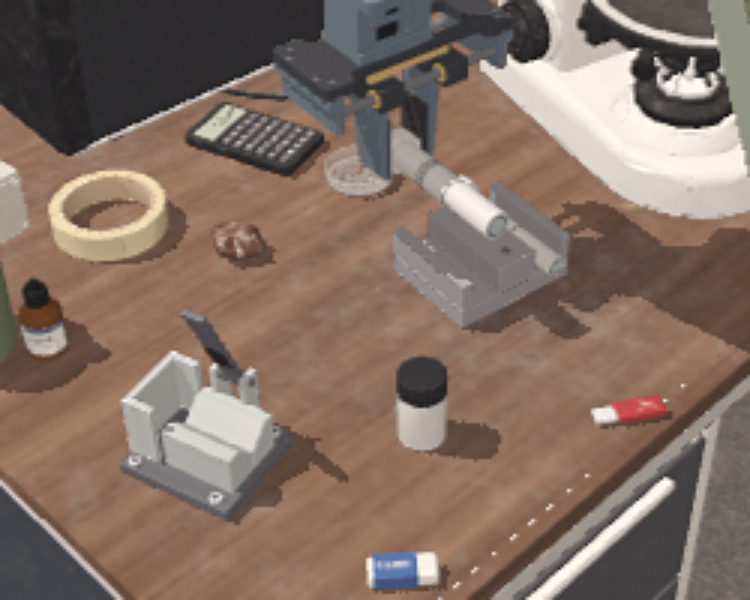

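Request:
{"method": "move_arm", "body": {"plan": [[[0,3,0],0,1],[[0,4,0],0,1],[[0,3,0],0,1],[[0,0,-3],0,1],[[0,0,-2],0,1]]}}

```text
time_s: 6.5
ee_pos: [622.7, 44.3, 31.5]
ee_rot: [180.0, 0.2, -7.7]
force: [0.1, -0.3, -1.3]
gripper_width: 33.7
gripper_force: 45.0
```

Request:
{"method": "move_arm", "body": {"plan": [[[0,0,-1.5],0,1],[[0,0,-1],0,1],[[0,0,-0.3],0,1],[[0,0,-0.2],0,1],[[0,0,0],0,1]]}}

```text
time_s: 7.0
ee_pos: [624.7, 43.0, 4.4]
ee_rot: [-180.0, -0.0, -7.9]
force: [0.2, 0.6, -1.1]
gripper_width: 33.3
gripper_force: 45.0
```

```bash
python3 - <<'E'
from h import *
for c in ['scene','top']:
    p=env.grab_frame(c);C=cloud(p)
    for n in ['barrel','barrel_flange']:
        print(n,[(np.round(q['point']),round(q['score'],2),np.round(world(p,q['point']))) for q in env.landmark_of(p,n)[:2]])
    Q=C.reshape(-1,3);im=p['frame'].reshape(-1,3)
    m=(Q[:,0]>490)&(Q[:,0]<600)&(Q[:,1]>25)&(Q[:,1]<90)&(Q[:,2]>9)&(Q[:,2]<50)
    S=Q[m]
    for x in range(490,600,12):
        s=S[(S[:,0]>=x)&(S[:,0]<x+12)]
        if len(s)>3: print(x,len(s),s[:,1].min().round(1),s[:,1].max().round(1),np.percentile(s[:,2],95).round(1))
E
```

```text
barrel [(array([270., 238.]), 0.9, array([551.,  55.,  29.])), (array([228., 271.]), 0.43, array([532., 193.,  34.]))]
barrel_flange [(array([255., 225.]), 0.87, array([611.,  49.,  28.]))]
490 15 55.7 72.1 29.5
502 47 48.4 70.8 30.0
514 43 49.8 70.6 29.7
526 45 46.8 67.9 29.4
538 44 43.3 67.4 29.0
550 41 43.6 64.9 30.0
562 40 44.3 63.1 30.0
574 46 40.7 61.7 30.2
586 36 36.8 60.3 29.4
598 10 35.3 58.9 29.8
barrel []
barrel_flange []
```

Request:
{"method": "move_arm", "body": {"plan": [[[0,0,-0.1],0,1],[[0,0,0],0,0.9],[[0,0,0],0,0.5],[[0,0,0],0,0.45],[[0,0,0],0,0.45]]}}

```text
time_s: 7.8
ee_pos: [624.4, 43.1, 2.9]
ee_rot: [180.0, 0.0, -7.9]
force: [-0.7, 0.1, -0.7]
gripper_width: 50.1
gripper_force: 0.0
```

Request:
{"method": "move_arm", "body": {"plan": [[[0,0,0],0,0.45],[[0,0,2],0,0.45],[[0,0,4],0,0.45],[[0,0,4],0,0.45],[[-4,1,0],0,0.45]]}}

```text
time_s: 8.3
ee_pos: [593.1, 52.8, 109.3]
ee_rot: [-179.8, -1.1, -8.0]
force: [0.1, 1.0, 0.3]
gripper_width: 50.0
gripper_force: 0.0
```

Request:
{"method": "move_arm", "body": {"plan": [[[-4,0,2],0,0.45],[[-4,0,2],0,0.45],[[-4,0,0],0,0.45],[[0,0,0],0,0.45],[[0,0,0],0,0.45]]}}

```text
time_s: 8.8
ee_pos: [464.3, 53.1, 143.5]
ee_rot: [-180.0, -0.1, -7.9]
force: [0.2, -0.2, 0.8]
gripper_width: 50.4
gripper_force: 0.0
```

```bash
python3 - <<'E'
from h import *
print(env.state()['ee_pos'],env.state()['ee_rot'])
for c in ['scene','wrist']:
    p=env.grab_frame(c);C=cloud(p,c=='wrist')
    for n in ['barrel','barrel_flange']:
        print(n,[(np.round(q['point']),round(q['score'],2),np.round(world(p,q['point'],fish=c=='wrist'))) for q in env.landmark_of(p,n)[:2]])
    Q=C.reshape(-1,3)
    S=Q[(Q[:,0]>480)&(Q[:,0]<645)&(Q[:,1]>20)&(Q[:,1]<95)&(Q[:,2]>9)&(Q[:,2]<50)]
    for x in range(480,645,12):
        s=S[(S[:,0]>=x)&(S[:,0]<x+12)]
        if len(s)>3: print(x,len(s),s[:,1].min().round(1),s[:,1].max().round(1),np.percentile(s[:,2],95).round(1))
    print(S[:,0].min(),S[:,0].max())
save(p,'w3.png')
E
```

```text
[464.30819877  53.12675913 143.54620523] [-1.79986451e+02 -8.67932989e-02 -7.85036695e+00]
barrel [(array([268., 240.]), 0.68, array([551.,  60.,  26.]))]
barrel_flange [(array([254., 225.]), 0.66, array([612.,  49.,  25.]))]
492 10 57.7 70.9 23.1
504 49 49.2 72.0 23.6
516 44 48.6 69.2 24.8
528 49 43.6 69.7 26.0
540 44 42.0 66.3 25.9
552 40 45.5 64.1 25.8
564 40 43.1 63.5 26.7
576 42 41.8 62.1 27.4
588 42 38.8 60.1 28.7
600 43 31.3 57.9 29.4
612 78 24.9 61.8 34.3
624 18 37.2 60.5 33.7
499.7243166788986 629.4153650296305
barrel [(array([268.,  98.]), 0.85, array([560.,  49.,  27.]))]
barrel_flange [(array([265.,  38.]), 0.61, array([613.,  44.,  35.]))]
492 194 47.6 71.2 24.5
504 342 45.9 70.9 24.8
516 338 44.2 67.8 25.4
528 340 42.5 66.1 25.8
540 350 40.9 65.5 26.5
552 353 39.3 63.5 27.2
564 351 36.7 61.7 27.6
576 345 36.0 60.2 28.2
588 340 34.3 58.4 28.7
600 408 27.2 57.1 32.7
612 516 25.7 60.8 35.4
624 49 30.8 58.5 35.1
495.6719303165031 627.5991202050568
```

View pics/w3.png

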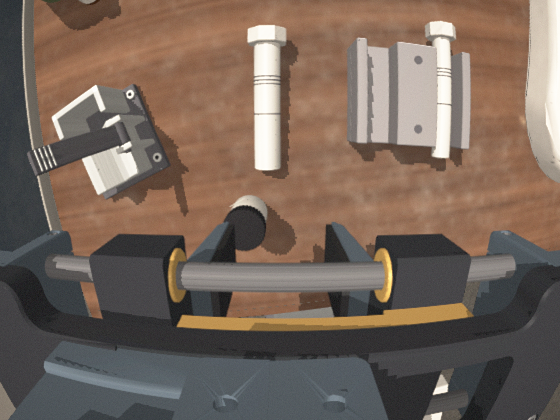

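Request:
{"method": "move_arm", "body": {"plan": [[[0,2,4],8,0.45],[[0,4,4],8,0.45],[[0,4,1],7.6,0.6],[[0,4,0],0,0.9],[[0,1,0],0,1]]}}

```text
time_s: 9.6
ee_pos: [465.1, 201.8, 228.6]
ee_rot: [-179.9, -0.1, 15.9]
force: [-0.5, -1.1, -0.4]
gripper_width: 29.0
gripper_force: 0.0
```

Request:
{"method": "move_arm", "body": {"plan": [[[0,0,0],0,1],[[0,0,0],0,1],[[0,0,0],0,1]]}}

```text
time_s: 9.9
ee_pos: [464.4, 197.1, 228.0]
ee_rot: [180.0, 0.1, 15.7]
force: [0.2, -0.4, 0.0]
gripper_width: 5.0
gripper_force: 0.0
```

```bash
cat > vb.py <<'E'
from h import *
P=np.load('top.npy');Q=P[(P[:,2]>100)&(P[:,0]>420)&(P[:,0]<680)&(P[:,1]>240)&(P[:,1]<420)];print('tall',len(Q),Q.min(0) if len(Q) else '')
s=env.state();print(s['ee_pos'],s['ee_rot'])
p=env.grab_frame('wrist');C=cloud(p,True).reshape(-1,3)
r=lambda n,z0,z1:(lambda S:print(n,len(S),cv2.minAreaRect(S[:,:2].astype(np.float32))))(C[(C[:,0]>450)&(C[:,0]<640)&(C[:,1]>130)&(C[:,1]<285)&(C[:,2]>z0)&(C[:,2]<z1)])
r('base',6,14);r('all',6,70);r('cheeks',57,66)
print([ (q['point'],q['score'],world(p,q['point'],fish=True)) for n in('vblock_seat','strap_tab') for q in env.landmark_of(p,n)[:1]])
# block-frame V symmetry & strap
o=np.array([529.5,204.4]);a=np.radians(15.7);e=np.array([[np.cos(a),np.sin(a)],[-np.sin(a),np.cos(a)]])
B=np.c_[(C[:,:2]-o)@e.T,C[:,2]]
for x in(-18,-10,-2):
    S=B[(abs(B[:,0]-x)<3)&(abs(B[:,1])<30)&(B[:,2]>12)&(B[:,2]<41)]
    L=S[S[:,1]<-4];R_=S[S[:,1]>4]
    for T in(L,R_):
        if len(T)>5:
            k=np.polyfit(T[:,1],T[:,2],1);print(x,len(T),k.round(2),'y at z=30',((30-k[1])/k[0]).round(2))
S=B[(B[:,2]>75)&(B[:,2]<160)&(abs(B[:,0]-14)<14)&(abs(B[:,1])<90)]
if len(S)>10:
    k=np.polyfit(S[:,2],S[:,1],1);print('strap',len(S),S[:,0].min(),S[:,0].max(),'ang',np.arctan2(1,k[0]),'y@z58',np.polyval(k,58),S[:,2].max())
E
python3 vb.py
```

```text
tall 0 
[464.44300067 197.14637473 227.9908817 ] [1.79957335e+02 6.36441783e-02 1.56550154e+01]
base 2011 ((547.050537109375, 208.62240600585938), (92.86627960205078, 84.4680404663086), 15.35051155090332)
all 5260 ((547.1812133789062, 208.65829467773438), (93.13737487792969, 84.4680404663086), 15.35051155090332)
cheeks 862 ((560.235107421875, 206.19851684570312), (68.73700714111328, 68.93702697753906), 16.18224334716797)
[([287.7, 139.4], 0.55, array([518.47953227, 202.0247698 ,  27.69741076])), ([296.4, 116.8], 0.91, array([541.2147327 , 204.10303643, 137.65621515]))]
-18 60 [-0.64 29.6 ] y at z=30 -0.63
-18 47 [ 0.63 30.74] y at z=30 -1.18
-10 67 [-0.72 28.5 ] y at z=30 -2.08
-10 50 [ 0.55 31.57] y at z=30 -2.85
-2 67 [-0.77 28.16] y at z=30 -2.41
-2 49 [ 0.91 28.3 ] y at z=30 1.86
strap 618 4.55347530175428 22.25818422584831 ang 1.1597961551298304 y@z58 -36.79161112254703 142.62311700536878
```

Request:
{"method": "move_arm", "body": {"plan": [[[2.3,2,0],0,1],[[2.3,2,0],0,1],[[2.2,0.9,0],0,1],[[0,0,-3],0,1],[[0,0,-3],0,1]]}}

```text
time_s: 10.55
ee_pos: [533.8, 247.3, 168.2]
ee_rot: [-180.0, -0.1, 15.7]
force: [0.4, 0.0, -1.3]
gripper_width: 0.4
gripper_force: 0.0
```

Request:
{"method": "move_arm", "body": {"plan": [[[0,0,-3],0,1],[[0,0,-2.8],0,1],[[0,0,0],0,1],[[0.27,-0.96,0],0,1],[[0.27,-0.96,0],0,1]]}}

```text
time_s: 11.05
ee_pos: [539.3, 227.8, 112.3]
ee_rot: [180.0, -0.2, 15.7]
force: [0.2, -0.6, 0.1]
gripper_width: 0.6
gripper_force: 0.0
```

Request:
{"method": "move_arm", "body": {"plan": [[[0.27,-0.96,0],0,1],[[0.27,-0.96,0],0,1],[[0.27,-0.96,0],0,1],[[0.27,-0.96,0],0,1],[[0,0,0],0,1]]}}

```text
time_s: 11.55
ee_pos: [549.0, 188.3, 110.5]
ee_rot: [180.0, 0.0, 15.7]
force: [0.2, -0.1, -0.0]
gripper_width: 0.4
gripper_force: 0.0
```

Request:
{"method": "move_arm", "body": {"plan": [[[0.18,-0.63,0],0,1],[[0.18,-0.63,0],0,1],[[0,0,0],0,1]]}}

```text
time_s: 11.85
ee_pos: [552.3, 176.5, 110.2]
ee_rot: [180.0, 0.0, 15.7]
force: [-0.2, -0.5, 0.3]
gripper_width: 0.4
gripper_force: 0.0
```

```bash
cat > strap.py <<'E'
from h import *
s=env.state();print(s['ee_pos'],s['force'])
o=np.array([529.4,203.6]);a=np.radians(15.5);e=np.array([[np.cos(a),np.sin(a)],[-np.sin(a),np.cos(a)]])
for c in('scene','wrist','top'):
    p=env.grab_frame(c)
    q=env.landmark_of(p,'strap_tab')[:1]
    for q in q:
        w=world(p,q['point'],fish=c=='wrist');b=e@(w[:2]-o);print(c,q['score'],b,w[2],'ang',np.arctan2(w[2]-58,b[1]+32))
    C=cloud(p,c=='wrist').reshape(-1,3);B=np.c_[(C[:,:2]-o)@e.T,C[:,2]]
    f=e@(s['ee_pos'][:2]-o)
    S=B[(B[:,2]>70)&(B[:,2]<150)&(abs(B[:,0]-14)<12)&(B[:,1]>-80)&(B[:,1]<(f[1]-16.5 if s['ee_pos'][2]<150 else 60))]
    if len(S)>10:
        k=np.polyfit(S[:,2],S[:,1],1);print(c,'strap',len(S),'ang',np.arctan2(1,k[0]),'y@z58',np.polyval(k,58),S[:,2].max())
E
python3 strap.py
```

```text
[552.29962624 176.53707228 110.19854455] [-0.24005076 -0.4527345   0.31817464]
scene 0.3 [ -58.12324306 -313.17644698] 36.517876830922546 ang -3.065339925206935
```

Request:
{"method": "move_arm", "body": {"plan": [[[-0.27,0.96,0],0,1],[[-0.27,0.96,2],0,1],[[0,0,5],0,1],[[0,0,4],0,1],[[-3,-2,0],0,0.5]]}}

```text
time_s: 12.65
ee_pos: [522.8, 179.9, 226.6]
ee_rot: [-179.9, -0.9, 15.8]
force: [0.0, 0.1, -1.9]
gripper_width: 5.9
gripper_force: 0.0
```

Request:
{"method": "move_arm", "body": {"plan": [[[-3,-2,0],0,0.45],[[-3,-1,0],0,0.45],[[0,0,0],0,0.45],[[0,0,0],0,0.45]]}}

```text
time_s: 13.05
ee_pos: [456.8, 147.0, 221.0]
ee_rot: [-180.0, -0.1, 15.8]
force: [0.0, 1.0, 0.5]
gripper_width: 37.5
gripper_force: 0.0
```

```bash
python3 strap.py
```

```text
[456.79619676 146.98101213 220.96230573] [0.00286797 0.98051418 0.50776391]
scene 0.85 [  6.99016745 -47.96683175] 143.63272714820653 ang 1.7551366261693868
scene strap 272 ang 1.7971238741101958 y@z58 -29.911608230923118 147.08607914616994
wrist 0.66 [ 11.25714231 -47.87544555] 139.86609966467307 ang 1.762338620602197
wrist strap 602 ang 1.8182869580354106 y@z58 -28.456453307299185 147.10593924531588
top 0.35 [ 44.6270381  -28.36036149] 34.035611544529274 ang -1.4200712269206215
top strap 23 ang 1.8634009475694828 y@z58 -23.793307393534484 147.8729958609831
```

Request:
{"method": "move_arm", "body": {"plan": [[[2,-2.5,0],-8,0.45],[[2,-2.5,0],-8,0.45],[[2.6,-4.1,-3],-7.4,0.45],[[0,0,-4],0,0.45],[[0,0,-3],0,0.45]]}}

```text
time_s: 13.85
ee_pos: [520.0, 59.4, 121.9]
ee_rot: [180.0, 0.1, -7.8]
force: [-0.4, -0.4, -0.6]
gripper_width: 50.3
gripper_force: 0.0
```

Request:
{"method": "move_arm", "body": {"plan": [[[0,0,-2],0,0.45],[[0,0,0],0,0.45],[[0,0,0],0,0.45]]}}

```text
time_s: 14.15
ee_pos: [520.3, 60.6, 104.3]
ee_rot: [180.0, -0.0, -7.7]
force: [0.1, -0.1, -0.3]
gripper_width: 50.3
gripper_force: 0.0
```

```bash
python3 - <<'E'
from h import *
print(env.state()['ee_pos'],env.state()['ee_rot'])
p=env.grab_frame('wrist');save(p,'w4.png')
Q=cloud(p,True).reshape(-1,3)
S=Q[(Q[:,0]>480)&(Q[:,0]<645)&(Q[:,1]>20)&(Q[:,1]<95)&(Q[:,2]>9)&(Q[:,2]<50)]
for x in range(480,645,12):
    s=S[(S[:,0]>=x)&(S[:,0]<x+12)]
    if len(s)>3: print(x,len(s),s[:,1].min().round(1),s[:,1].max().round(1),np.percentile(s[:,2],95).round(1))
E
```

```text
[520.26641734  60.64398025 104.28670124] [ 1.79996806e+02 -4.00808391e-03 -7.65692329e+00]
492 226 47.2 70.6 24.5
504 388 45.8 70.0 25.0
516 414 44.4 69.0 25.4
528 446 41.9 67.3 25.9
540 451 40.6 65.6 26.7
552 456 39.1 63.8 26.9
564 472 36.8 62.3 27.7
576 488 35.2 60.6 28.2
588 488 33.8 58.8 28.6
600 510 27.0 57.2 33.2
612 702 25.6 60.5 35.3
624 57 43.1 59.2 34.5
```

Request:
{"method": "move_arm", "body": {"plan": [[[0.1,-0.4,-3],0,0.45],[[0,0,-3],0,0.45],[[0,0,-3],0,0.45],[[0,0,-1],0,0.45],[[0,0,0],0,0.45]]}}

```text
time_s: 14.7
ee_pos: [520.8, 56.6, 4.1]
ee_rot: [180.0, 0.0, -7.7]
force: [-0.1, 0.5, 0.3]
gripper_width: 50.3
gripper_force: 0.0
```

Request:
{"method": "move_arm", "body": {"plan": [[[0,0,0],0,0.7],[[0,0,0],0,0.8],[[0,0,0],0,1],[[0,0,0],0,1],[[0,0,0],0,1]], "squeeze": 40}}

```text
time_s: 15.2
ee_pos: [521.3, 56.6, 5.0]
ee_rot: [-180.0, -0.1, -7.7]
force: [-0.6, 0.3, 5.8]
gripper_width: 22.9
gripper_force: 40.0
```

Request:
{"method": "move_arm", "body": {"plan": [[[0,0,0],0,1],[[0,0,0],0,1],[[0,0,0],0,1]]}}

```text
time_s: 15.5
ee_pos: [521.3, 56.6, 5.0]
ee_rot: [-180.0, -0.1, -7.7]
force: [-0.3, 1.0, 6.0]
gripper_width: 23.2
gripper_force: 40.0
```

Request:
{"method": "move_arm", "body": {"plan": [[[0,0,1],0,1],[[0,0,2],0,1],[[0,0,4],0,1],[[0,0,5],0,1],[[0,0,5],0,1]]}}

```text
time_s: 16.0
ee_pos: [519.6, 56.4, 175.7]
ee_rot: [180.0, 0.1, -7.7]
force: [1.7, 0.1, -1.3]
gripper_width: 23.1
gripper_force: 40.0
```

Request:
{"method": "move_arm", "body": {"plan": [[[-1,2,0],6,1],[[-1,3.5,0],6,1],[[-1,3.5,0],6,1],[[-1.1,3.3,0],5.2,1],[[0,1,0],0,1]]}}

```text
time_s: 16.5
ee_pos: [477.8, 191.7, 174.3]
ee_rot: [-180.0, 0.1, 15.7]
force: [-0.1, -0.8, -0.7]
gripper_width: 22.9
gripper_force: 40.0
```

Request:
{"method": "move_arm", "body": {"plan": [[[0,0,0],0,1],[[0,0,0],0,1]]}}

```text
time_s: 16.7
ee_pos: [479.7, 188.8, 174.1]
ee_rot: [179.9, 0.0, 15.5]
force: [-0.4, 0.5, -0.5]
gripper_width: 22.8
gripper_force: 40.0
```

```bash
cat > bar.py <<'E'
from h import *
import sys
s=env.state();print(s['ee_pos'],s['ee_rot'],s['force'])
o=np.array([529.4,203.6]);a=np.radians(15.5);e=np.array([[np.cos(a),np.sin(a)],[-np.sin(a),np.cos(a)]])
print('tcp blk',e@(s['ee_pos'][:2]-o))
z0=s['ee_pos'][2]-25
for c in('wrist','scene'):
    p=env.grab_frame(c);C=cloud(p,c=='wrist').reshape(-1,3);B=np.c_[(C[:,:2]-o)@e.T,C[:,2]]
    for n in('barrel','barrel_flange'):
        for q in env.landmark_of(p,n)[:1]: 
            w=world(p,q['point'],fish=c=='wrist');print(c,n,round(q['score'],2),(e@(w[:2]-o)).round(1),w[2].round(1))
    S=B[(B[:,0]>-90)&(B[:,0]<70)&(abs(B[:,1])<20)&(B[:,2]>z0)&(B[:,2]<z0+60)]
    for x in range(-90,70,10):
        t=S[(S[:,0]>=x)&(S[:,0]<x+10)]
        if len(t)>3: print(c,x,len(t),t[:,1].min().round(1),t[:,1].max().round(1),np.percentile(t[:,2],95).round(1))
    if len(S): print('xmax',np.percentile(S[:,0],99))
E
python3 bar.py
```

```text
[479.74694975 188.76058429 174.09302181] [1.79946394e+02 2.30505531e-02 1.55005880e+01] [-0.36419228  0.45176583 -0.46870685]
tcp blk [-51.81285267  -1.03051237]
wrist barrel 0.65 [-9.8 -1.7] 195.6
wrist barrel_flange 0.9 [43.7 -1.5] 203.7
wrist -80 379 -13.8 10.1 193.4
wrist -70 91 -13.7 10.0 206.2
wrist -60 151 -13.5 10.3 193.6
wrist -50 909 -13.5 10.3 199.4
wrist -40 1647 -20.0 19.9 206.4
wrist -30 910 -13.8 10.5 195.3
wrist -20 966 -13.6 10.3 195.7
wrist -10 1002 -13.4 10.6 196.0
wrist 0 1045 -13.8 10.5 196.7
wrist 10 1064 -13.8 10.4 196.9
wrist 20 1045 -13.0 10.3 197.3
wrist 30 1304 -18.0 15.2 202.3
wrist 40 1584 -18.7 15.4 203.7
wrist 50 398 -18.6 15.3 203.8
xmax 51.75079971679425
scene barrel 0.24 [ -8.7 -11.4] 38.2
scene barrel_flange 0.53 [-32.7  85. ] 277.2
scene -80 80 -10.6 10.5 191.1
scene -70 163 -19.9 20.0 206.4
scene -60 76 -15.7 20.0 205.5
scene -50 25 -15.0 19.9 199.6
scene -40 9 17.8 19.6 185.8
scene 40 12 5.4 16.2 186.5
scene 50 17 12.0 17.2 196.1
xmax 53.530690584495794
```

Request:
{"method": "move_arm", "body": {"plan": [[[0.1,0.2,-3],0,1],[[0,0,-3],0,1],[[0,0,-3],0,1],[[0,0,-1.5],0,1],[[0,0,0],0,1]]}}

```text
time_s: 17.5
ee_pos: [479.0, 190.5, 67.0]
ee_rot: [180.0, 0.3, 15.5]
force: [-0.7, -0.4, -0.3]
gripper_width: 23.3
gripper_force: 40.0
```

```bash
python3 bar.py | grep -v scene
```

```text
[479.00548353 190.46630912  66.96814064] [179.96455636   0.3150749   15.49360261] [-0.74174986 -0.36256017 -0.30497168]
tcp blk [-52.07151697   0.81132425]
wrist barrel 0.69 [-8.7 -1.3] 87.6
wrist barrel_flange 0.82 [42.8 -0.1] 95.7
wrist -80 388 -12.1 12.0 86.4
wrist -70 83 -11.9 11.8 99.3
wrist -60 154 -11.7 12.2 86.7
wrist -50 917 -11.7 12.1 92.1
wrist -40 1670 -20.0 20.0 99.4
wrist -30 939 -19.7 19.5 88.1
wrist -20 1138 -19.7 20.0 88.3
wrist -10 1184 -20.0 19.9 88.7
wrist 0 1209 -19.9 19.7 89.2
wrist 10 1235 -19.8 19.6 89.4
wrist 20 1231 -19.8 19.5 89.8
wrist 30 1408 -19.6 20.0 94.6
wrist 40 1582 -16.8 17.2 96.0
wrist 50 426 -19.6 20.0 96.0
wrist 60 522 -20.0 20.0 62.3
xmax 63.61851339057012
xmax 65.55090114990915
```

Request:
{"method": "move_arm", "body": {"plan": [[[0.15,0.05,-1],0,1],[[0,0,-1],0,1],[[0,0,-0.7],0,1],[[0,0,-0.3],0,1],[[0,0,0],0,1]]}}

```text
time_s: 18.3
ee_pos: [481.6, 191.8, 38.3]
ee_rot: [180.0, 0.1, 15.5]
force: [-0.4, 0.8, -1.4]
gripper_width: 23.2
gripper_force: 40.0
```

Request:
{"method": "move_arm", "body": {"plan": [[[0,0,-0.1],0,1],[[0,0,-0.1],0,1],[[0,0,0],0,1]]}}

```text
time_s: 18.6
ee_pos: [482.2, 192.0, 37.2]
ee_rot: [180.0, -0.0, 15.5]
force: [-0.1, 0.1, -0.3]
gripper_width: 23.6
gripper_force: 40.0
```

```bash
python3 bar.py | grep -v scene
```

```text
[482.19909363 192.0303619   37.20929011] [ 1.79995053e+02 -1.33955799e-02  1.55380914e+01] [-0.06705701  0.09771111 -0.31271477]
tcp blk [-48.5760821    1.46503797]
wrist barrel 0.74 [-5.1 -0.6] 58.0
wrist barrel_flange 0.77 [45.8 -0.1] 67.6
wrist -80 202 -11.4 12.5 56.2
wrist -70 264 -11.2 12.5 68.7
wrist -60 13 -11.1 12.5 68.8
wrist -50 734 -11.1 12.8 57.8
wrist -40 1686 -20.0 20.0 69.5
wrist -30 1003 -19.8 20.0 58.4
wrist -20 1477 -20.0 20.0 58.5
wrist -10 1552 -20.0 19.9 58.9
wrist 0 1593 -19.9 19.7 59.5
wrist 10 1624 -19.9 20.0 59.9
wrist 20 1624 -20.0 20.0 60.2
wrist 30 1396 -20.0 20.0 60.6
wrist 40 1659 -16.1 17.9 66.7
wrist 50 1608 -20.0 20.0 66.7
wrist 60 800 -19.8 19.8 62.2
xmax 63.51086973259657
xmax 66.76793233550269
```

Request:
{"method": "move_arm", "body": {"plan": [[[-0.13,-0.1,0],0,1],[[0,0,-0.1],0,1],[[0,0,-0.1],0,1],[[0,0,0],0,1]]}}

```text
time_s: 19.3
ee_pos: [480.8, 190.9, 35.1]
ee_rot: [180.0, 0.0, 15.5]
force: [-0.3, 0.1, 0.3]
gripper_width: 23.2
gripper_force: 40.0
```

Request:
{"method": "move_arm", "body": {"plan": [[[0,0,-0.1],0,1],[[0,0,0],0,1]]}}

```text
time_s: 19.5
ee_pos: [481.0, 190.8, 34.6]
ee_rot: [180.0, -0.0, 15.5]
force: [-1.3, -1.9, 4.4]
gripper_width: 23.0
gripper_force: 40.0
```

```bash
python3 bar.py | grep -v scene; python3 strap.py
```

```text
[480.96670637 190.82526315  34.61662834] [ 1.79974681e+02 -1.70648562e-02  1.55415380e+01] [-1.29140445 -1.85853693  4.35926209]
tcp blk [-50.08569662   0.63310927]
wrist barrel 0.64 [-7.2 -1.1] 56.7
wrist barrel_flange 0.68 [45.2 -0.6] 63.6
wrist -80 299 -12.3 11.8 53.5
wrist -70 169 -12.0 11.7 66.4
wrist -60 39 -11.9 11.9 50.7
wrist -50 853 -11.9 12.0 55.6
wrist -40 1674 -19.9 20.0 66.9
wrist -30 1042 -20.0 20.0 56.0
wrist -20 1528 -19.9 20.0 56.3
wrist -10 1585 -20.0 20.0 56.7
wrist 0 1620 -20.0 20.0 57.4
wrist 10 1668 -19.8 20.0 57.7
wrist 20 1672 -20.0 19.9 58.1
wrist 30 1427 -20.0 19.9 58.6
wrist 40 1893 -19.8 20.0 64.7
wrist 50 1705 -20.0 19.9 64.7
wrist 60 831 -20.0 20.0 62.3
xmax 63.599768170459505
xmax 66.82443410473508
[480.95102143 190.85204452  34.54951852] [-0.93648176 -2.8199465   5.70541752]
wrist 0.64 [ 13.44736192 -47.52496992] 136.9407374242352 ang 1.7649842041191341
wrist strap 9785 ang 1.8029790260217207 y@z58 -29.064241885387148 146.93366332266254
top 0.59 [ 51.53967596 -28.66331607] 28.931975530191266 ang -1.4565077386702416
top strap 49 ang 1.8119909316772862 y@z58 -28.39943470537038 147.8927415902773
```

Request:
{"method": "move_arm", "body": {"plan": [[[0,0,0],0,1],[[0,0,0],0,1],[[0,0,0],0,0.74],[[0,0,0],0,0.7],[[0,0,0],0,0.6]], "squeeze": 5}}

```text
time_s: 20.6
ee_pos: [480.9, 191.3, 33.9]
ee_rot: [-180.0, -0.0, 15.5]
force: [-0.1, -1.6, 1.0]
gripper_width: 32.9
gripper_force: 0.0
```

Request:
{"method": "move_arm", "body": {"plan": [[[0,0,0],0,0.5],[[0,0,0],0,0.5],[[0,0,0],0,0.5],[[0,0,0],0,0.5]]}}

```text
time_s: 21.0
ee_pos: [480.8, 191.1, 34.1]
ee_rot: [180.0, -0.0, 15.5]
force: [0.6, -0.9, 0.6]
gripper_width: 45.8
gripper_force: 0.0
```

```bash
python3 bar.py | grep -v scene; python3 - <<'E'
from h import *
p=env.grab_frame('wrist');cv2.imwrite('pics/w5.png',cv2.resize(p['frame'][100:260,170:400,::-1],None,fx=3,fy=3))
E
```

```text
[480.82565375 191.07108703  34.08908539] [ 1.79997737e+02 -1.89306037e-04  1.55395942e+01] [ 0.55596483 -0.86299782  0.63757459]
tcp blk [-50.15592564   0.90768733]
wrist barrel 0.62 [-7.3 -0.4] 56.5
wrist barrel_flange 0.71 [46.6  0.2] 60.9
wrist -80 279 -11.7 11.2 56.3
wrist -70 240 -10.8 10.3 56.6
wrist -60 14 -11.7 11.8 49.9
wrist -50 735 -12.1 11.7 56.3
wrist -40 888 -12.1 12.0 56.4
wrist -30 1045 -19.7 19.8 56.4
wrist -20 1544 -20.0 20.0 56.2
wrist -10 1610 -19.9 20.0 56.2
wrist 0 1602 -20.0 20.0 56.3
wrist 10 1669 -20.0 20.0 56.3
wrist 20 1678 -19.9 20.0 56.2
wrist 30 1423 -19.9 20.0 56.4
wrist 40 1829 -20.0 19.7 61.8
wrist 50 1814 -20.0 20.0 61.8
wrist 60 807 -19.9 20.0 62.2
xmax 63.451456577718666
xmax 66.94513577505731
```

View pics/w5.png

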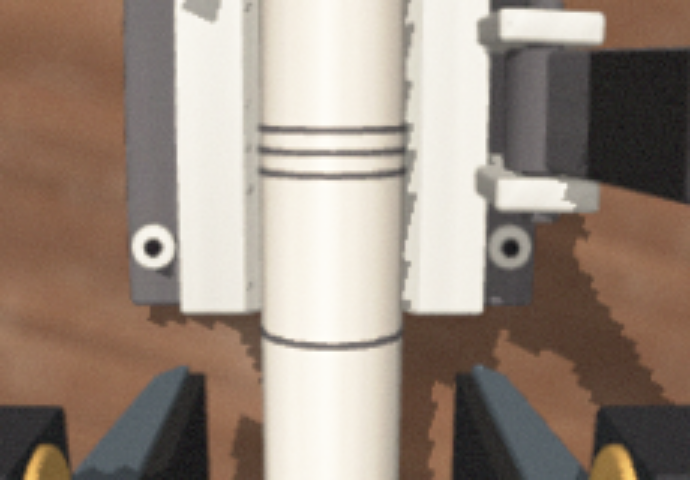

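Request:
{"method": "move_arm", "body": {"plan": [[[0,0,3],0,0.5],[[0,0,5],0,0.5],[[0,0,5],0,0.5],[[0,0,5],0,0.7],[[0,-2,0.6],0,1]], "squeeze": 10}}

```text
time_s: 21.85
ee_pos: [484.4, 173.4, 226.9]
ee_rot: [-179.9, -0.8, 15.7]
force: [0.3, -0.3, -0.0]
gripper_width: 32.3
gripper_force: 0.0
```

Request:
{"method": "move_arm", "body": {"plan": [[[2.5,-2,0],0,1],[[3,-1.5,0],0,1],[[3,-1,0],0,1],[[0,0,0],0,1],[[0,0,0],0,1]]}}

```text
time_s: 22.35
ee_pos: [565.5, 125.8, 219.5]
ee_rot: [-180.0, 0.1, 15.5]
force: [-0.5, -0.3, -0.5]
gripper_width: 0.6
gripper_force: 0.0
```

```bash
python3 bar.py | grep tcp; python3 strap.py
```

```text
tcp blk [ 14.03385111 -84.6340611 ]
[565.12934586 126.44387243 220.40606798] [-0.35982907 -0.07262273  1.08798464]
scene strap 274 ang 1.7893466589019689 y@z58 -30.26296445490238 145.83313494820504
wrist 0.87 [ 15.58784811 -50.54272942] 146.23298589907654 ang 1.7779383401338815
wrist strap 322 ang 1.8042973719542759 y@z58 -30.439114831433386 146.63093769068536
```

Request:
{"method": "move_arm", "body": {"plan": [[[0,0,-4],0,1],[[0,0,-4],0,1],[[0,0,-2.5],0,1],[[0,0,0],0,1],[[-0.4,1.44,0],0,1]]}}

```text
time_s: 23.45
ee_pos: [562.6, 139.9, 115.6]
ee_rot: [180.0, -0.0, 15.4]
force: [0.9, 0.9, 0.7]
gripper_width: 0.5
gripper_force: 0.0
```

Request:
{"method": "move_arm", "body": {"plan": [[[-0.4,1.44,0],0,1],[[-0.4,1.44,0],0,1],[[-0.4,1.44,0],0,1],[[-0.4,1.44,0],0,1],[[0,0,0],0,1]]}}

```text
time_s: 23.95
ee_pos: [545.2, 200.4, 115.4]
ee_rot: [-180.0, -0.0, 15.7]
force: [0.2, -0.1, -0.2]
gripper_width: 0.7
gripper_force: 0.0
```

Request:
{"method": "move_arm", "body": {"plan": [[[-0.4,1.44,0],0,1],[[-0.2,0.8,0],0,1],[[0,0,0],0,1],[[0,0,3.5],0,1],[[0,0,0],0,1]]}}

```text
time_s: 24.45
ee_pos: [542.4, 221.3, 154.0]
ee_rot: [-180.0, -0.5, 15.5]
force: [0.5, 0.2, -0.0]
gripper_width: 0.3
gripper_force: 0.0
```

```bash
python3 bar.py | grep -v scene; sed -i 's/<150 else/<0 else/' strap.py; python3 strap.py
```

```text
[542.40760621 221.33893323 153.95945592] [-179.95685261   -0.4576003    15.52297438] [ 0.46547741  0.20574435 -0.02491982]
tcp blk [17.27504917 13.6176447 ]
wrist barrel 0.45 [181.3 -26.8] 39.6
wrist barrel_flange 0.68 [51.3  2.1] 61.5
wrist 30 601 2.8 20.0 187.3
xmax 34.0844986775326
xmax 14.793508730209805
[539.21115655 220.01708908 149.05964085] [-0.6492907 -0.137408  -0.3743705]
scene 0.45 [ 122.45740884 -198.75672345] 3.8132266916512663 ang -2.8274104477382296
scene strap 99 ang 0.8938470373603243 y@z58 -25.59206203462636 149.92536998826813
wrist 0.8 [30.25310694 22.61007429] 169.1832548970452 ang 1.114236224695729
wrist strap 1290 ang 0.770989739455144 y@z58 -36.6918160933206 124.1278637667873
top 0.57 [-98.40511184 -52.77340971] 505.76906486731536 ang 1.61715621822265
top strap 134 ang 0.7860892570733798 y@z58 -35.25114946339869 116.8779047489661
```

Request:
{"method": "move_arm", "body": {"plan": [[[-0.5,1.9,0],0,1],[[0,0,0],0,1],[[0,0,-2],0,1],[[0,0,-2],0,1],[[0,0,-1.5],0,1]]}}

```text
time_s: 25.55
ee_pos: [534.6, 245.5, 96.9]
ee_rot: [-179.3, -0.2, 15.3]
force: [-8.7, 19.1, 10.2]
gripper_width: 16.2
gripper_force: 11.2
```

Request:
{"method": "move_arm", "body": {"plan": [[[0,0,-1],0,1],[[0,0,-1],0,1],[[0,0,-0.5],0,1],[[0,0,0],0,1]]}}

```text
time_s: 25.95
ee_pos: [534.4, 238.6, 69.2]
ee_rot: [180.0, 0.1, 15.5]
force: [-1.0, -0.4, 0.5]
gripper_width: 0.5
gripper_force: 0.0
```

Request:
{"method": "move_arm", "body": {"plan": [[[0,0,-0.4],0,1],[[0,0,-0.3],0,1],[[0,0,0],0,1]]}}

```text
time_s: 26.25
ee_pos: [534.8, 239.2, 62.9]
ee_rot: [180.0, 0.0, 15.5]
force: [-0.1, 0.5, -0.1]
gripper_width: 0.4
gripper_force: 0.0
```

```bash
python3 bar.py | grep -E "tcp|flange"; python3 strap.py; python3 - <<'E'
from h import *
p=env.grab_frame('scene');cv2.imwrite('pics/s5.png',cv2.resize(p['frame'][190:330,150:320,::-1],None,fx=4,fy=4))
E
```

```text
tcp blk [14.68120403 32.87064968]
wrist barrel_flange 0.65 [51.1  2.1] 61.2
scene barrel_flange 0.87 [ 7. 44.] 103.4
[534.8972787  239.43371495  63.28711714] [-0.7438437  -0.35789285  0.29840101]
scene 0.58 [11.55646314 45.17536857] 63.14597316133495 ang 0.06658040073709284
scene strap 162 ang 1.9088479628171164 y@z58 54.78751298753843 149.7967820447726
wrist strap 685 ang 2.7622714513083655 y@z58 187.1425316198468 149.98595806765536
top 0.49 [-12.86407177  -8.13448445] 53.90448172566289 ang -0.16995277356890723
```

View pics/s5.png

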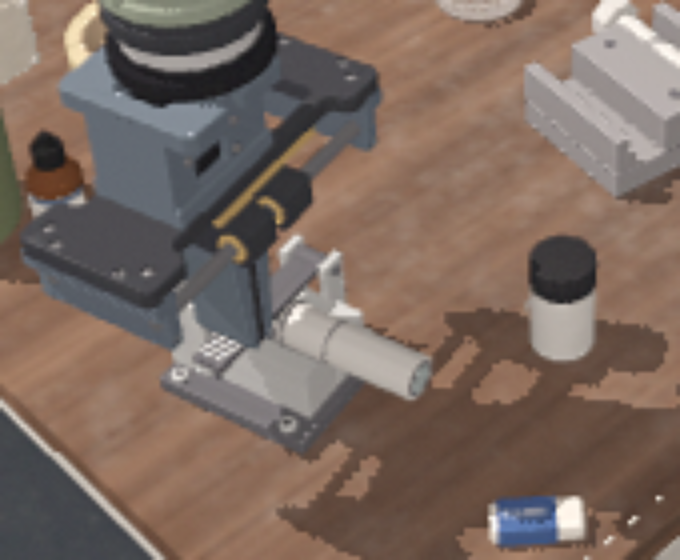

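Request:
{"method": "move_arm", "body": {"plan": [[[0,0,-0.2],0,1],[[0,0,-0.1],0,1],[[0,0,0],0,1]]}}

```text
time_s: 27.2
ee_pos: [535.1, 239.6, 60.8]
ee_rot: [-180.0, -0.0, 15.5]
force: [-1.2, -1.0, 4.2]
gripper_width: 0.1
gripper_force: 2.2
```

Request:
{"method": "move_arm", "body": {"plan": [[[0,0,-0.1],0,1],[[0,0,-0.1],0,1],[[0,0,0],0,1]]}}

```text
time_s: 27.5
ee_pos: [535.1, 239.6, 60.3]
ee_rot: [-180.0, -0.1, 15.5]
force: [-3.4, -0.7, 13.5]
gripper_width: 0.5
gripper_force: 6.7
```

Request:
{"method": "move_arm", "body": {"plan": [[[0,0,1],0,1],[[0,0,4],0,1],[[0,0,5],0,1],[[-4,-1,4],0,1],[[-4,-1,0],0,1]]}}

```text
time_s: 28.0
ee_pos: [463.1, 222.1, 198.0]
ee_rot: [-179.9, -0.7, 15.5]
force: [0.1, -0.6, -0.6]
gripper_width: 0.6
gripper_force: 0.0
```

Request:
{"method": "move_arm", "body": {"plan": [[[-2,-1,0],0,1],[[0,0,0],0,1],[[0,0,0],0,1]]}}

```text
time_s: 28.3
ee_pos: [440.4, 210.9, 193.3]
ee_rot: [-180.0, -0.1, 15.5]
force: [0.1, 0.3, 0.2]
gripper_width: 0.3
gripper_force: 0.0
```

```bash
python3 - <<'E'
from h import *
o=np.array([529.4,203.6]);a=np.radians(15.5);e=np.array([[np.cos(a),np.sin(a)],[-np.sin(a),np.cos(a)]])
p=env.grab_frame('wrist');cv2.imwrite('pics/w6.png',cv2.resize(p['frame'][40:240,170:400,::-1],None,fx=3,fy=3))
C=cloud(p,True).reshape(-1,3);B=np.c_[(C[:,:2]-o)@e.T,C[:,2]]
S=B[(abs(B[:,0]-14)<7)&(B[:,1]>-20)&(B[:,1]<54)&(B[:,2]>45)&(B[:,2]<90)]
k=np.polyfit(S[:,1],S[:,2],1);print('strap',len(S),np.arctan(k[0]),k)
for x in range(-74,60,8):
    t=B[(abs(B[:,0]-x)<4)&(abs(B[:,1])<14)&(B[:,2]>35)]
    if len(t): print(x,np.percentile(t[:,2],90).round(1), t[t[:,2]>47][:,1].min().round(1),t[t[:,2]>47][:,1].max().round(1))
for n in('can','oil_bottle','rock','petri_dish','barrel_thin'):
    print(n,[(round(q['score'],2),world(p,q['point'],fish=True).round()) for q in env.landmark_of(p,n)[:1]])
E
```

```text
strap 1192 -7.072679571656901e-05 [-7.07267958e-05  6.10039183e+01]
-74 314.8 -10.6 11.1
-66 315.3 -14.0 11.8
-58 314.8 -14.0 14.0
-50 296.1 -14.0 14.0
-42 56.4 -11.1 11.3
-34 56.1 -9.9 11.4
-26 55.9 -11.0 11.5
-18 56.1 -10.9 10.7
-10 56.0 -10.6 10.7
-2 55.8 -10.4 10.7
6 61.8 -13.7 13.4
14 61.9 -13.7 13.4
22 61.7 -13.6 13.4
30 56.1 -11.5 11.6
38 57.5 -12.9 13.7
46 61.9 -13.8 13.9
54 61.8 -13.9 13.9
can [(0.79, array([456., 101.,  33.]))]
oil_bottle []
rock [(0.73, array([702.,  58.,  14.]))]
petri_dish [(0.66, array([720., -99.,   2.]))]
barrel_thin [(0.96, array([556., -99.,  44.]))]
```

View pics/w6.png

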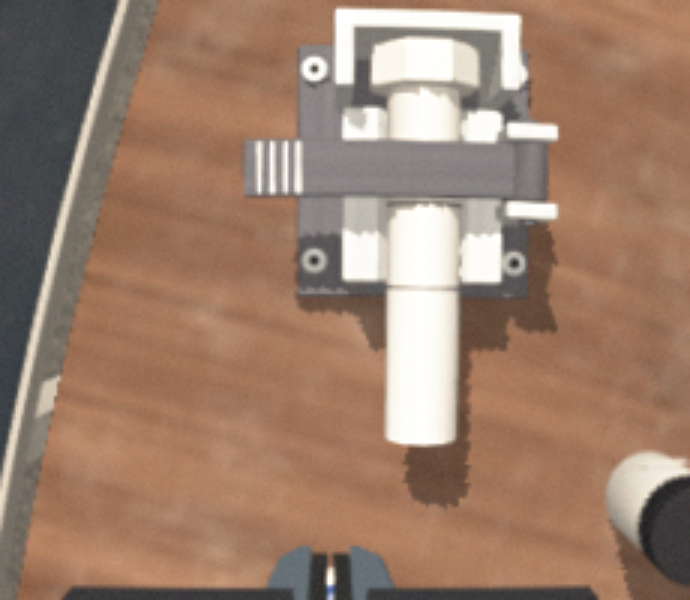

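The picture shows the barrel seated in the V, its flange in the pocket at about (425,65), and the strap lying level across it at about (400,168). The gripper is clear, so I'm handing in.

```bash
python3 -c "
from workcell import env
print(env.job_done())"
```

```text
the job is handed in; nothing more can be done
None
```

I handed the job in at about 28 s: the thick barrel is seated in the V-block with its flange in the pocket and the strap pressed flat onto it; the thin barrel is still in the rack and nothing else was deliberately moved, though the result of the judging wasn't reported to me.

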